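Transfer sterilised bottles to the cooling rack in reverse order

ROBOT

A 7-joint arm with a two-finger parallel gripper is mounted at the origin on the work surface. World frame = base frame: x ahead of the robot, y to its left, z up, the work surface at z = 0. Lengths are in m, angles in rad, forces in N, time in s.
With the tool pointing down it reaches from about 0.425 to 0.975 m from the base axis. Payload 16.7 kg.
Tool frame: the origin (TCP) lies on the centre line of the jaws, within the pads' length; the fingertips stand 14 mm ahead of it and the grasp point (between the pads) lies 5 mm behind it; z points along the fingers, y is the line along which they close (so a half turn about z gives the same grasp; the last joint's range is limited). The gripper opens to 85 mm and grips with 20 to 120 N. Pads are 22 mm wide; open, the fingers measure 114 mm over their backs; the gripper's body (76 mm by 85 mm) begins 54 mm behind the grasp point. The pads swing forward as they close: fully open they stand 13 mm farther back than shut.
Start: joints at [-1.405, 0.426, 0.074, 1.606, -0.034, 1.111, -0.067], TCP at [0.21, 0.642, 0.245] pointing down, gripper open.
Joint ranges: [-2.85, 2.85], [-0.5, 2.14], [-1.23, 1.37], [0.21, 2.46], [-1.02, 4.16], [0.16, 2.05], [-2.73, 2.73]. Speed limits (rad/s): [1.89, 1.89, 2.39, 2.39, 3.01, 3.01, 3.01].

INTERFACE

Orientations are given as a unit quaternion [x, y, z, w].
In Python, from plant import state, capture, job, trace, place_of gives the robot as it stands.
- The arm moves only by the tool step_arm, never from a script. Its argument "commands" is a list that holds one entry, the list of rows, each a list of 7 numbers: the finger opening in cm, from 0 to 8.54, then the shift along the tool's x, y, z in cm, then the turn, a rotation vector about the tool's x, y, z in rad. In form: [[[gripper, tx, ty, tz, ax, ay, az], ...]]. A call has 1 to 12 rows; each row shifts and turns the commanded pose from where the row before left it, along the tool's axes as they then stand; what a row does not reach is not made up. A row lasts 1/8 s, in which the tool goes at most 62.5 mm and 10.7 degrees, less where a joint would pass 70% of its speed; a pose out of reach is approached as far as the arm can. A call is refused whole if a number of a shift passes 6.25 or a number of a turn 0.188, either way. A call with a gripper value outside its range is refused whole. The fingers move at their own pace and stop on an object; the grip force is fixed at half the most. Time passes only in rows, so rows that do not move let the fingers close. It gives the time, the measured TCP pose, the force, the opening and the grip force at its end, in the units of the state.
- state(): the state, without advancing time (a new reading comes with each control period).
- capture(name): name is "scene" or "top"; returns a dict with "img" (480x640x3 uint8, red, green, blue), "K" (3x3 intrinsics, pixels), "extrinsics" (4x4, takes a point from camera to world coordinates). Camera axes: x right, y up, looking along -z (the intrinsics and any distortion apply to the point x, -y, -z); pixel columns grow to the right and rows downward; lengths in m; the calibration is good to about 2 mm. A picture is of the moment at which its call begins. There is no depth.
- job.job_done(): hands the job in; it is judged then, once.
Trained networks look in a picture, given as the dict that the camera call returned (one of the last four; its "shot" number tells which), for a name from the list of things; names that differ only in an ending like _2 or _b are one class to them, and where a whole thing is asked for, a point or a joint stands for the part that bears it (a point fixed in the world has none). Each returns a list of dicts, best first, with "confidence" (0 to 1); they miss things now and then, are a little off and sometimes report something else, mostly with a low value. They report only what shows in the picture. A call takes as long as a camera call. They do not tell look-alikes from the thing itself.
- trace(target, picture): "region" (480x640 bool, what is visible of it).
- place_of(target, picture): "position" ([x, y, z] in m, in the coordinates of the camera as it stood for that picture, good to about 4 mm: a listed point, or the origin of a listed thing).
The state is a dict: "time": time; "qpos": joint angles; "dq": joint speeds; "joint_efforts": joint torques, N m; "position": TCP position; "eef_rot": TCP orientation; "ft_force": force on the tool from outside, world axes, zero at the start; "moment": the same for the moment, N m; "grip_width": finger opening in m; "grasp_force": force on a finger pad.
Only numpy, scipy, OpenCV 4.12 (cv2) and the standard library are available. Lean on these libraries where they do the work, as an engineer would, in place of code of your own. Each camera call takes 0.05 s, during which the arm holds its last target. There are 200 camera calls.

TASK

Move the four capped bottles from the steel steriliser tray to the white cooling rack, one to each place, in reverse order counted from the red ends: the bottle nearest the tray's red end goes to the place farthest from the rack's red end, the next one to the next place, and so on, so that the bottle farthest from the tray's red end ends up next to the rack's red end. Keep the bottles upright and set them down gently without dropping them; at the end all four stand released and still on the floor of their places.

Things in the scene. Friction and masses are not known exactly. Their poses are not given: they have to be found in the camera images.
- blue_bottle: Loose clear-glass lab bottle with a blue screw cap, empty, 0.08 to 0.15 kg. Round: body 46 mm diameter up to 60 mm height, cap 38 mm diameter from 72 to 96 mm (its top) above the foot. Origin: centre of its underside, z up, yaw arbitrary. At the start it stands upright in the steel steriliser tray at the blue tag, up to 5 mm off the middle of its place (floor 3 mm above the table).
- blue_tag: Blue tag, 18 x 40 x 8 mm, fixed on the ledge on the far (+x) side of the steel steriliser tray; it marks where the blue-capped bottle starts, and stays. Origin: centre of its underside, 10 mm above the table. Axes as the tray's: x across, y along the row, yaw within 0.3 rad. The middle of its place is 47.5 mm away in its -x; places are 68 mm apart along y, with 3 mm walls 16 mm high.
- yellow_bottle: Loose clear-glass lab bottle with a yellow screw cap, empty, 0.08 to 0.15 kg. Round: body 46 mm diameter up to 60 mm height, cap 38 mm diameter from 72 to 96 mm (its top) above the foot. Origin: centre of its underside, z up, yaw arbitrary. At the start it stands upright in the steel steriliser tray at the yellow tag, up to 5 mm off the middle of its place (floor 3 mm above the table).
- yellow_tag: Yellow tag, 18 x 40 x 8 mm, fixed on the ledge on the far (+x) side of the steel steriliser tray; it marks where the yellow-capped bottle starts, and stays. Origin: centre of its underside, 10 mm above the table. Axes as the tray's: x across, y along the row, yaw within 0.3 rad. The middle of its place is 47.5 mm away in its -x; places are 68 mm apart along y, with 3 mm walls 16 mm high.
- green_bottle: Loose clear-glass lab bottle with a green screw cap, empty, 0.08 to 0.15 kg. Round: body 46 mm diameter up to 60 mm height, cap 38 mm diameter from 72 to 96 mm (its top) above the foot. Origin: centre of its underside, z up, yaw arbitrary. At the start it stands upright in the steel steriliser tray at the green tag, up to 5 mm off the middle of its place (floor 3 mm above the table).
- green_tag: Green tag, 18 x 40 x 8 mm, fixed on the ledge on the far (+x) side of the steel steriliser tray; it marks where the green-capped bottle starts, and stays. Origin: centre of its underside, 10 mm above the table. Axes as the tray's: x across, y along the row, yaw within 0.3 rad. The middle of its place is 47.5 mm away in its -x; places are 68 mm apart along y, with 3 mm walls 16 mm high.
- black_bottle: Loose clear-glass lab bottle with a black screw cap, empty, 0.08 to 0.15 kg. Round: body 46 mm diameter up to 60 mm height, cap 38 mm diameter from 72 to 96 mm (its top) above the foot. Origin: centre of its underside, z up, yaw arbitrary. At the start it stands upright in the steel steriliser tray at the black tag, up to 5 mm off the middle of its place (floor 3 mm above the table).
- black_tag: Black tag, 18 x 40 x 8 mm, fixed on the ledge on the far (+x) side of the steel steriliser tray; it marks where the black-capped bottle starts, and stays. Origin: centre of its underside, 10 mm above the table. Axes as the tray's: x across, y along the row, yaw within 0.3 rad. The middle of its place is 47.5 mm away in its -x; places are 68 mm apart along y, with 3 mm walls 16 mm high.
- red_end: Red block, 71 (x) x 16 (y) x 30 mm, fixed at one end of the steel steriliser tray's row (the other end's block is grey; which end is red varies). Origin: centre of its underside, on the table and on the row's middle line, 43.5 mm along y from the middle of the nearest place. Axes as the tray's; its y may point to or away from the bottles. The tray is fixed, left or right of the robot.
- cooling_rack: White tray 71 (x) x 275 (y) x 16 mm, fixed, on the other side from the steriliser tray, yaw within 0.3 rad. Origin: centre of its underside, on the table. Four empty places 65 x 65 mm inside (walls 3 mm, floor 3 mm above the table) at x = 0, y = -102, -34, 34, 102 mm. Red block at its +y end, grey at -y (30 mm high). Clutter beside both trays is under 50 mm high, over 60 mm from their rows.
Mind the look-alikes: they are no part of the job. What is shaped like the green_bottle but orange is not meant.

How it is judged:
At the end, for the whole second after the job is handed in: All bottles stand released, still (under 0.02 m/s), upright (0.1 rad), foot -3 to 9 mm above the rack's underside, within 14 mm in x and y of the middle of their places; order from the rack's red end = reverse of the starting order from the tray's red end (as the tags show) (((horizontal distance between blue_tag and red_end between 0.03 and 0.09 m and y of blue_bottle in the frame of cooling_rack between -0.116 and -0.088 m) or (horizontal distance between blue_tag and red_end between 0.09 and 0.153 m and y of blue_bottle in the frame of cooling_rack between -0.048 and -0.02 m) or (horizontal distance between blue_tag and red_end between 0.153 and 0.219 m and y of blue_bottle in the frame of cooling_rack between 0.02 and 0.048 m) or (horizontal distance between blue_tag and red_end between 0.219 and 0.29 m and y of blue_bottle in the frame of cooling_rack between 0.088 and 0.116 m)) and x of blue_bottle in the frame of cooling_rack between -0.014 and 0.014 m and z of blue_bottle in the frame of cooling_rack between -0.003 and 0.009 m and angle between each of blue_bottle, yellow_bottle, green_bottle, black_bottle's own z axis and vertical below 0.1 rad and linear speed of each of blue_bottle, yellow_bottle, green_bottle, black_bottle below 0.02 m/s and contact force between each of blue_bottle, yellow_bottle, green_bottle, black_bottle and the fingers below 0.05 N and ((horizontal distance between yellow_tag and red_end between 0.03 and 0.09 m and y of yellow_bottle in the frame of cooling_rack between -0.116 and -0.088 m) or (horizontal distance between yellow_tag and red_end between 0.09 and 0.153 m and y of yellow_bottle in the frame of cooling_rack between -0.048 and -0.02 m) or (horizontal distance between yellow_tag and red_end between 0.153 and 0.219 m and y of yellow_bottle in the frame of cooling_rack between 0.02 and 0.048 m) or (horizontal distance between yellow_tag and red_end between 0.219 and 0.29 m and y of yellow_bottle in the frame of cooling_rack between 0.088 and 0.116 m)) and x of yellow_bottle in the frame of cooling_rack between -0.014 and 0.014 m and z of yellow_bottle in the frame of cooling_rack between -0.003 and 0.009 m and ((horizontal distance between green_tag and red_end between 0.03 and 0.09 m and y of green_bottle in the frame of cooling_rack between -0.116 and -0.088 m) or (horizontal distance between green_tag and red_end between 0.09 and 0.153 m and y of green_bottle in the frame of cooling_rack between -0.048 and -0.02 m) or (horizontal distance between green_tag and red_end between 0.153 and 0.219 m and y of green_bottle in the frame of cooling_rack between 0.02 and 0.048 m) or (horizontal distance between green_tag and red_end between 0.219 and 0.29 m and y of green_bottle in the frame of cooling_rack between 0.088 and 0.116 m)) and x of green_bottle in the frame of cooling_rack between -0.014 and 0.014 m and z of green_bottle in the frame of cooling_rack between -0.003 and 0.009 m and ((horizontal distance between black_tag and red_end between 0.03 and 0.09 m and y of black_bottle in the frame of cooling_rack between -0.116 and -0.088 m) or (horizontal distance between black_tag and red_end between 0.09 and 0.153 m and y of black_bottle in the frame of cooling_rack between -0.048 and -0.02 m) or (horizontal distance between black_tag and red_end between 0.153 and 0.219 m and y of black_bottle in the frame of cooling_rack between 0.02 and 0.048 m) or (horizontal distance between black_tag and red_end between 0.219 and 0.29 m and y of black_bottle in the frame of cooling_rack between 0.088 and 0.116 m)) and x of black_bottle in the frame of cooling_rack between -0.014 and 0.014 m and z of black_bottle in the frame of cooling_rack between -0.003 and 0.009 m); the robot touches nothing.
It fails at once if a bottle is tipped by more than 0.6 rad (angle between any of blue_bottle, yellow_bottle, green_bottle, black_bottle's own z axis and vertical above 0.6 rad).
It fails at once if a bottle is dropped (faster than 0.7 m/s while touching nothing: a fall of about 25 mm) ((linear speed of blue_bottle above 0.7 m/s and contact force between blue_bottle and anything else below 0.01 N) or (linear speed of yellow_bottle above 0.7 m/s and contact force between yellow_bottle and anything else below 0.01 N) or (linear speed of green_bottle above 0.7 m/s and contact force between green_bottle and anything else below 0.01 N) or (linear speed of black_bottle above 0.7 m/s and contact force between black_bottle and anything else below 0.01 N)).
It also fails if it takes over 109 s, if anything falls off the work surface, if the arm or the gripper's body presses on something with over 40 N, if the wrist force passes 120 N, or if a joint passes its speed limit or range.

## Working session

There is one attempt and no reset: what is moved stays moved. The work goes in short steps, Python scripts to look and compute and a tool call to move; the robot and the scene stay as the last step left them, time stands still between calls to the robot, and variables do not carry over. Pictures are saved under pics/ and viewed, at most 14 in all, crops included, and the job is handed in when it is done.

Besides the shell and the picture viewer there is one more tool, called after "Call:" as name(argument=value, ...) on one line, values as JSON. step_arm: Moves the arm, as the interface text tells. Its arguments: {"type":"object","properties":{"commands":{"type":"array","items":{"type":"array","items":{"type":"array","items":{"type":"number"}}}}},"required":["commands"]}

```bash
mkdir -p pics; ls; cat > h.py <<'E'
import numpy as np, cv2
from plant import state, capture, job, trace, place_of
def save(c,n): cv2.imwrite(f'pics/{n}.png',cv2.cvtColor(c['img'],cv2.COLOR_RGB2BGR))
def world(c,p): return (np.array(c['extrinsics'])@np.r_[p,1])[:3]
def ray(c,uv):
    E=np.array(c['extrinsics']);d=np.linalg.solve(c['K'],[uv[0],uv[1],1.]);d=d*[1,-1,-1]
    return E[:3,3],E[:3,:3]@d
def at_z(c,uv,z):
    o,d=ray(c,uv);return o+d*(z-o[2])/d[2]
def tri(rs):
    A=0;b=0
    for o,d in rs:
        d=d/np.linalg.norm(d);P=np.eye(3)-np.outer(d,d);A=A+P;b=b+P@o
    return np.linalg.solve(A,b)
E
python3 - <<'E'
from h import *
s=state();print({k:np.round(v,3) for k,v in s.items()})
np.set_printoptions(precision=4,suppress=True)
cs={n:capture(n) for n in('scene','top')}
for n,c in cs.items():
    save(c,n+'0');print(n,c['K'],c['extrinsics'],[k for k in c])
    for t in 'blue_bottle yellow_bottle green_bottle black_bottle blue_tag yellow_tag green_tag black_tag red_end cooling_rack'.split():
        print(n,t,[(np.round(world(c,r['position']),4).tolist(),round(r['confidence'],2)) for r in place_of(t,c)[:3]])
E
```

```text
pics
{'time': np.float64(0.0), 'qpos': array([-1.405,  0.427,  0.074,  1.607, -0.034,  1.111, -0.067]), 'dq': array([-0.001, -0.002,  0.   , -0.   , -0.001,  0.001,  0.001]), 'joint_efforts': array([ 1.0000e-03, -9.4979e+01,  3.7620e+00, -4.6353e+01,  1.9000e-02,
        1.0000e-02, -0.0000e+00]), 'position': array([0.21 , 0.641, 0.245]), 'eef_rot': array([ 0.157,  0.988, -0.001, -0.   ]), 'ft_force': array([-0.452, -0.118,  0.225]), 'moment': array([ 0.018,  0.009, -0.015]), 'grasp_force': np.float64(0.0), 'grip_width': np.float64(0.085)}
scene [[463.0529   0.     317.4784]
 [  0.     463.0529 240.7632]
 [  0.       0.       1.    ]] [[-0.2967 -0.6055  0.7385  1.19  ]
 [ 0.9549 -0.1784  0.2374  0.2127]
 [-0.012   0.7756  0.6311  0.5903]
 [ 0.      0.      0.      1.    ]] ['img', 'K', 'extrinsics', 'shot']
scene blue_bottle [([0.5441, 0.1919, 0.004], 0.69)]
scene yellow_bottle [([0.5311, 0.3178, 0.0018], 0.97)]
scene green_bottle [([0.5489, 0.2562, 0.0052], 0.8), ([0.6778, 0.2365, -0.0], 0.77), ([0.437, 0.1498, -0.0006], 0.57)]
scene black_bottle [([0.5587, 0.1269, 0.0059], 0.64)]
s
[... 586 characters left out ...]
      0.      1.    ]] ['img', 'K', 'extrinsics', 'shot']
top blue_bottle [([0.5468, 0.1946, 0.0054], 0.65)]
top yellow_bottle [([0.5304, 0.3182, 0.0022], 0.71)]
top green_bottle [([0.6816, 0.2413, -0.0018], 0.94), ([0.5447, 0.2585, 0.0004], 0.83), ([0.429, 0.1537, -0.0031], 0.65)]
top black_bottle [([0.5631, 0.1308, 0.0045], 0.72), ([0.5311, 0.3208, -0.0017], 0.67)]
top blue_tag [([0.5972, 0.1954, 0.0097], 0.79)]
top yellow_tag [([0.5823, 0.3337, 0.0074], 0.73)]
top green_tag [([0.5888, 0.2612, 0.0111], 0.48)]
top black_tag [([0.6077, 0.1295, 0.0092], 0.78), ([0.5601, 0.1289, 0.0046], 0.61)]
top red_end [([0.5659, 0.0774, 0.0004], 0.95)]
top cooling_rack [([0.4973, -0.2161, -0.0024], 0.66)]
```

View pics/top0.png

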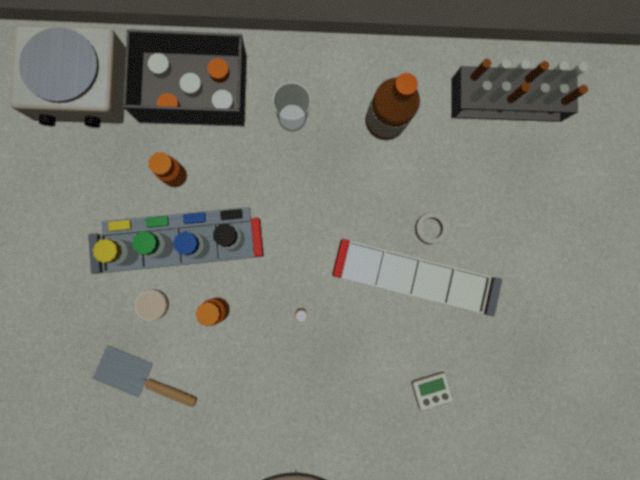

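View pics/scene0.png

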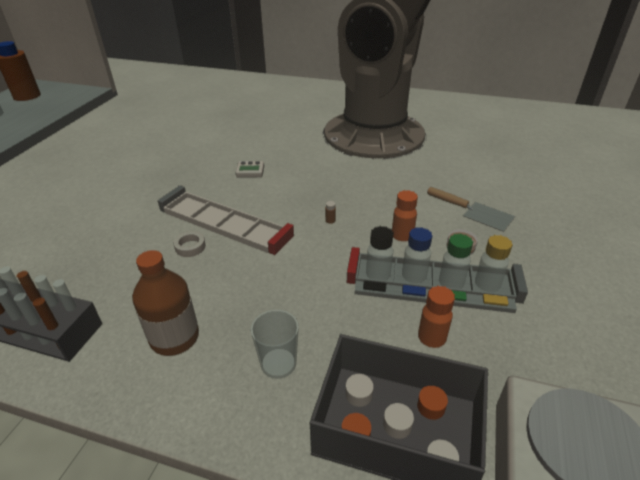

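The top view shows the tray at left with its red end at (257,237). From there the caps run black (225,235), blue (186,243), green (145,243) and yellow (106,251). The rack is at right, with its red end at (342,258) and grey end at (493,297). The scene view agrees. The orange bottles at (167,168) and (211,312) are look-alikes. The order is therefore black to y=-102, blue to -34, green to 34 and yellow to 102.

```bash
cat >> h.py <<'E'
from scipy.optimize import least_squares, minimize
def proj(c,P):
    E=np.linalg.inv(c['extrinsics']);q=np.atleast_2d(P)@E[:3,:3].T+E[:3,3];q=q*[1,-1,-1];q=q@np.array(c['K']).T
    return q[:,:2]/q[:,2:]
def hullc(p):
    m=cv2.moments(cv2.convexHull(p.astype(np.float32)));return np.array([m['m10'],m['m01']])/m['m00'],m['m00']
a=np.linspace(0,2*np.pi,40,endpoint=False)
CAP=np.vstack([np.c_[.019*np.cos(a),.019*np.sin(a),0*a+z] for z in(-.024,0)])
HUE={'yellow':(22,32),'green':(45,80),'blue':(100,125)}
def capmask(c,col,near,r=25):
    hsv=cv2.cvtColor(c['img'],cv2.COLOR_RGB2HSV)
    if col=='black': m=(hsv[...,2]<45)
    else: lo,hi=HUE[col];m=(hsv[...,0]>=lo)&(hsv[...,0]<=hi)&(hsv[...,1]>100)&(hsv[...,2]>40)
    n,l,st,ce=cv2.connectedComponentsWithStats(m.astype(np.uint8))
    i=min((i for i in range(1,n) if st[i,4]>60),key=lambda i:np.hypot(*(ce[i]-near)))
    return ce[i],st[i,4],l==i
def cap(cs,col,guess):  # cap top centre from both views
    g=np.array([*guess,.099]);ob=[capmask(c,col,proj(c,g-[0,0,.01])[0]) for c in cs]
    f=lambda x:np.concatenate([hullc(proj(c,CAP+x))[0]-o[0] for c,o in zip(cs,ob)])
    r=least_squares(f,g,x_scale=.01)
    return r.x,r.fun,[(o[1],hullc(proj(c,CAP+r.x))[1]) for c,o in zip(cs,ob)]
E
python3 - <<'E'
from h import *
np.set_printoptions(precision=4,suppress=True)
cs=[capture(n) for n in('scene','top')]
G=dict(black=(.561,.129),blue=(.545,.193),green=(.547,.257),yellow=(.531,.318))
for k,g in G.items():
    x,f,A=cap(cs,k,g);print(k,x,f,np.round(A,0).tolist())
# rack: red/white/grey outline via trace; fit box silhouette
ms=[]
for c in cs:
    t=trace('cooling_rack',c);m=t[0]['region'];ms.append(m);print(t[0]['confidence'],m.sum())
    v=c['img'].copy();v[m]=v[m]//2+np.array([0,120,0],np.uint8);save({'img':v},'rack%d'%c['shot'])
B=[(sx*.0355,sy*l,z) for sx in(-1,1) for sy in(-1,1) for l,z in((.1375,0),(.1375,.016),(.1535,0),(.1535,.030))]
B=np.array(B)
def iou(p,fixz=None):
    s=0;R=np.array([[np.cos(p[2]),-np.sin(p[2]),0],[np.sin(p[2]),np.cos(p[2]),0],[0,0,1]])
    P=B@R.T+[p[0],p[1],p[3]]
    for c,m in zip(cs,ms):
        k=8;im=np.zeros((480,640),np.uint8)
        q=proj(c,P)
        for h in (np.r_[0:16],):
            cv2.fillConvexPoly(im,np.round(cv2.convexHull(q[h].astype(np.float32))*16).astype(np.int32),1,shift=4)
        hm=np.zeros((480,640),np.uint8);y,x=np.nonzero(m);cv2.fillConvexPoly(hm,cv2.convexHull(np.c_[x,y].astype(np.int32)),1)
        s+=(im&hm).sum()/(im|hm).sum()
    return -s
r=minimize(iou,[.497,-.216,-.25,0],method='Nelder-Mead',options=dict(initial_simplex=np.array([[.497,-.216,-.25,0],[.505,-.216,-.25,0],[.497,-.208,-.25,0],[.497,-.216,-.20,0],[.497,-.216,-.25,.008]]),xatol=1e-4,fatol=1e-5))
print(r.x,r.fun)
# red & grey blocks' centroid check: red in top and scene
for c in cs:
    hsv=cv2.cvtColor(c['img'],cv2.COLOR_RGB2HSV);m=((hsv[...,0]<5)|(hsv[...,0]>174))&(hsv[...,1]>140)&(hsv[...,2]>60)
    n,l,st,ce=cv2.connectedComponentsWithStats(m.astype(np.uint8))
    print('red',[(ce[i].round(1).tolist(),st[i,4]) for i in range(1,n) if st[i,4]>60])
    p=r.x;R=np.array([[np.cos(p[2]),-np.sin(p[2]),0],[np.sin(p[2]),np.cos(p[2]),0],[0,0,1]])
    Q=np.array([(sx*.0355,y,z) for sx in(-1,1) for y in(.1375,.1535) for z in(0,.03)])@R.T+[p[0],p[1],p[3]]
    print('model red',hullc(proj(c,Q)))
    v=c['img'].copy()
    for y in(-.102,-.034,.034,.102):
        S=np.array([(x,y+d,.003) for x,d in((-.0325,-.0325),(-.0325,.0325),(.0325,.0325),(.0325,-.0325))])@R.T+[p[0],p[1],p[3]]
        cv2.polylines(v,[np.round(proj(c,S)*16).astype(np.int32)],True,(0,0,255),1,cv2.LINE_AA,4)
        S=np.array([0,y,.003])@R.T+[p[0],p[1],0];print(y,S)
    u=proj(c,[*p[:2],0])[0].astype(int);w=v[u[1]-60:u[1]+60,u[0]-100:u[0]+100]
    save({'img':cv2.resize(w,None,fx=3.5,fy=3.5)},'rk_%s'%('ts'[c is cs[0]]))
E
cd pics; python3 -c "
import cv2,numpy as np
cv2.imwrite('rk.png',cv2.resize(np.vstack([cv2.imread('rk_s.png'),cv2.imread('rk_t.png')]),(500,600)))"
```

```text
black [0.5616 0.1267 0.0987] [-0.0973 -0.0058 -0.0974  0.0138] [[394.0, 476.0], [378.0, 459.0]]
blue [0.5464 0.1915 0.1025] [-0.1634  0.0501 -0.1941  0.0442] [[322.0, 490.0], [445.0, 495.0]]
green [0.5452 0.2573 0.1072] [-0.4287  0.1496 -0.343   0.1154] [[247.0, 523.0], [450.0, 537.0]]
yellow [0.5315 0.3205 0.1014] [ 0.3302 -0.0723  0.3039 -0.0478] [[429.0, 537.0], [514.0, 562.0]]
0.6 3983
0.81 6254
[ 0.4973 -0.2172 -0.2262 -0.0011] -1.9547041345042222
red [([279.8, 234.4], np.int32(168)), ([352.7, 263.2], np.int32(229))]
model red (array([280.6953, 238.9875]), 509.53838063031435)
-0.102 [ 0.4744 -0.3166  0.003 ]
-0.034 [ 0.4897 -0.2503  0.003 ]
0.034 [ 0.5049 -0.1841  0.003 ]
0.102 [ 0.5202 -0.1178  0.003 ]
red [([256.5, 236.8], np.int32(305)), ([340.5, 257.9], np.int32(293))]
model red (array([340.2649, 257.5983]), 390.377661339473)
-0.102 [ 0.4744 -0.3166  0.003 ]
-0.034 [ 0.4897 -0.2503  0.003 ]
0.034 [ 0.5049 -0.1841  0.003 ]
0.102 [ 0.5202 -0.1178  0.003 ]
```

View pics/rk.png

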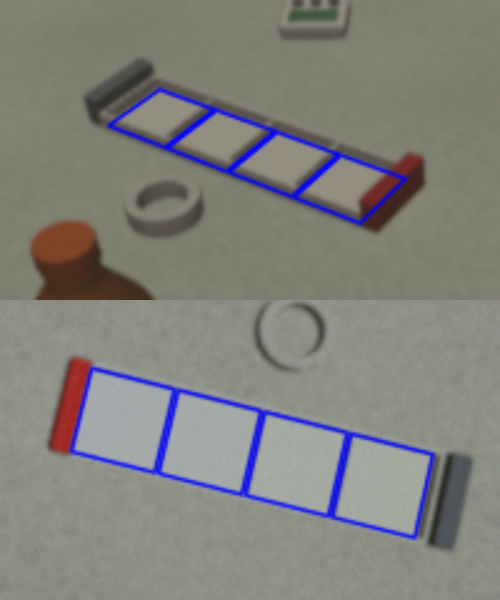

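The projected places line up with the rack in both views (scene crop at top, top crop below), and the cap heights are plausible. I'll start by turning so the fingers close across the row, then move above the black bottle.

Call:
step_arm(commands=[[[8.5, 0, 0, 0, 0, 0, 0.183], [8.5, 0, 0, 0, 0, 0, 0.183], [8.5, 0, 0, 0, 0, 0, 0.183], [8.5, 0, 0, 0, 0, 0, 0.183], [8.5, 0, 0, 0, 0, 0, 0.183], [8.5, 0, 0, 0, 0, 0, 0.183]]])

```text
time: 2.05
position: [0.2096, 0.6416, 0.2453]
eef_rot: [0.652, 0.758, -0.0, -0.0]
ft_force: [0.5, 0.2, 0.1]
grip_width: 0.0851
grasp_force: 0.0
```

Call:
step_arm(commands=[[[8.5, -2, 1, 0, 0, 0, 0], [8.5, -4.5, 2.2, 0, 0, 0, 0], [8.5, -4.9, 2.4, 0, 0, 0, 0], [8.5, -5, 2.4, 0, 0, 0, 0], [8.5, -5, 2.4, 0, 0, 0, 0], [8.5, -5, 2.4, 0, 0, 0, 0], [8.5, -5, 2.4, 0, 0, 0, 0], [8.5, -5, 2.4, 0, 0, 0, 0], [8.5, -5, 2.4, 0, 0, 0, 0], [8.5, -5, 2.4, 0, 0, 0, 0], [8.5, -5, 2.4, 0, 0, 0, 0], [8.5, -4.9, 2, 0, 0, 0, 0]]])

```text
time: 3.55
position: [0.563, 0.1246, 0.2455]
eef_rot: [0.649, 0.761, 0.0, 0.0]
ft_force: [0.8, 1.2, -0.3]
grip_width: 0.0853
grasp_force: 0.0
```

```bash
cat >> h.py <<'E'
from scipy.spatial.transform import Rotation as Ro
def go(x,y,z,yaw):  # shift (cm) in the tool axes AFTER the turn; yaw = world angle of the tool's y axis
    s=state();R=Ro.from_quat(s['eef_rot']);M=R.as_matrix()
    T=np.array([[-np.sin(yaw),np.cos(yaw),0],[np.cos(yaw),np.sin(yaw),0],[0,0,-1]]).T
    d=np.array([x,y,z])-s['position']
    print('t',round(float(s['time']),2),'pos',np.round(s['position'],4),'turn',np.round(Ro.from_matrix(M.T@T).as_rotvec(),3),'shift cm',np.round(T.T@d*100,2),'q',np.round(s['qpos'],2),'F',np.round(s['ft_force'],1),'w',np.round(s['grip_width'],4),'g',np.round(s['grasp_force'],1))
E
python3 -c "
from h import *
go(.5616,.1267,.082,.154)"
```

```text
t 3.55 pos [0.563  0.1246 0.2455] turn [ 0.    -0.     0.005] shift cm [ 0.23 -0.1  16.35] q [-0.79  0.3   0.57  1.86 -0.18  1.04  0.01] F [ 0.8  1.2 -0.3] w 0.0853 g 0.0
```

Call:
step_arm(commands=[[[8.5, 0.2, -0.1, 2.5, 0, 0, 0], [8.5, 0, 0, 3, 0, 0, 0], [8.5, 0, 0, 3, 0, 0, 0], [8.5, 0, 0, 3, 0, 0, 0], [8.5, 0, 0, 2.5, 0, 0, 0], [8.5, 0, 0, 1.5, 0, 0, 0], [8.5, 0, 0, 0.9, 0, 0, 0], [8.5, 0, 0, 0, 0, 0, 0], [3.2, 0, 0, 0, 0, 0, 0], [3.2, 0, 0, 0, 0, 0, 0], [3.2, 0, 0, 0, 0, 0, 0], [3.2, 0, 0, 0, 0, 0, 0]]])

```text
time: 5.05
position: [0.5615, 0.1294, 0.082]
eef_rot: [0.649, 0.76, 0.001, 0.0]
ft_force: [-1.2, 0.5, 6.3]
grip_width: 0.0363
grasp_force: 59.2
```

```bash
python3 -c "
from h import *
go(.5616,.1267,.160,.154)
c=capture('scene');save({'img':cv2.resize(c['img'][180:340,320:540],None,fx=3,fy=3)},'g1')"
```

```text
t 5.05 pos [0.5615 0.1294 0.082 ] turn [ 0.001 -0.     0.003] shift cm [-0.27 -0.03 -7.8 ] q [-0.7   0.51  0.47  1.98 -0.34  0.73  0.13] F [-1.2  0.5  6.3] w 0.0363 g 59.2
```

View pics/g1.png

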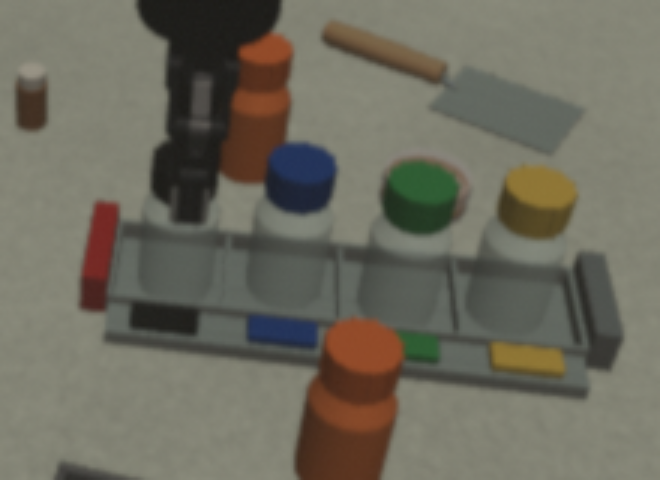

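The fingers hold the black cap (grip around (190,190) in the crop) and the bottle is still upright. Next is the lift and turn to the rack's yaw.

Call:
step_arm(commands=[[[3.2, 0, 0, -0.4, 0, 0, 0], [3.2, 0, 0, -1, 0, 0, 0], [3.2, 0, 0, -1.5, 0, 0, 0], [3.2, 0, 0, -1.5, 0, 0, 0], [3.2, 0, 0, -1.5, 0, 0, 0.05], [3.2, 0, 0, -1.2, 0, 0, 0.09], [3.2, 0, 0, -0.7, 0, 0, 0.1], [3.2, 0, 0, 0, 0, 0, 0.09], [3.2, 0, 0, 0, 0, 0, 0.05]]])

```text
time: 6.22
position: [0.5612, 0.1294, 0.1604]
eef_rot: [0.782, 0.623, 0.0, -0.0]
ft_force: [1.1, 0.5, -0.6]
grip_width: 0.0364
grasp_force: 60.0
```

```bash
python3 -c "
from h import *
go(.4744,-.3166,.160,-.226)"
```

```text
t 6.22 pos [0.5612 0.1294 0.1604] turn [ 0.001 -0.001  0.001] shift cm [-4.541e+01  1.540e+00  4.000e-02] q [-0.83  0.42  0.63  1.94 -0.31  0.88 -0.27] F [ 1.1  0.5 -0.6] w 0.0364 g 60.0
```

Call:
step_arm(commands=[[[3.2, -1.5, 0.1, 0, 0, 0, 0], [3.2, -3.2, 0.1, 0, 0, 0, 0], [3.2, -4.6, 0.1, 0, 0, 0, 0], [3.2, -4.6, 0.2, 0, 0, 0, 0], [3.2, -4.6, 0.2, 0, 0, 0, 0], [3.2, -4.6, 0.2, 0, 0, 0, 0], [3.2, -4.6, 0.2, 0, 0, 0, 0], [3.2, -4.6, 0.1, 0, 0, 0, 0], [3.2, -4.6, 0.1, 0, 0, 0, 0], [3.2, -4.6, 0.1, 0, 0, 0, 0], [3.2, -2.5, 0.1, 0, 0, 0, 0], [3.2, -1.3, 0, 0, 0, 0, 0]]])

```text
time: 7.72
position: [0.4742, -0.3179, 0.1598]
eef_rot: [0.782, 0.623, -0.0, 0.0]
ft_force: [0.2, 0.6, -0.3]
grip_width: 0.0366
grasp_force: 60.0
```

Call:
step_arm(commands=[[[3.2, 0, 0, 0, 0, 0, 0], [3.2, 0, 0, 0, 0, 0, 0]]])

```text
time: 7.98
position: [0.4758, -0.3148, 0.1593]
eef_rot: [0.781, 0.625, 0.0, -0.0]
ft_force: [0.9, 0.1, -1.4]
grip_width: 0.0367
grasp_force: 60.0
```

```bash
python3 -c "
from h import *
go(.4744,-.3166,.083,-.226)
cs=[capture(n) for n in('scene','top')]
save({'img':np.hstack([cv2.resize(c['img'][150:300,130:330] if i==0 else c['img'][200:350,330:530],None,fx=2,fy=2) for i,c in enumerate(cs)])},'p1')
for c in cs: print([(np.round(world(c,r['position']),4),r['confidence']) for r in place_of('black_bottle',c)[:2]])"
```

```text
t 7.97 pos [ 0.4758 -0.3148  0.1593] turn [-0.    -0.001  0.004] shift cm [-0.21 -0.09  7.63] q [-0.07  0.43  0.7   1.95 -0.35  0.88  0.58] F [ 0.9  0.1 -1.4] w 0.0367 g 60.0
[]
[(array([ 0.471 , -0.3127,  0.0806]), 0.95), (array([0.6046, 0.1309, 0.0094]), 0.59)]
```

View pics/p1.png

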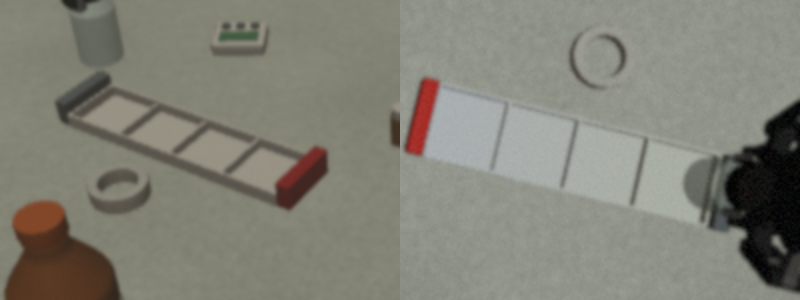

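The black bottle hangs upright over the far end place, with its foot about 80 mm up. I'll lower it.

Call:
step_arm(commands=[[[3.2, -0.2, -0.1, 0.8, 0, 0, 0], [3.2, 0, 0, 1.6, 0, 0, 0], [3.2, 0, 0, 1.8, 0, 0, 0], [3.2, 0, 0, 1.5, 0, 0, 0], [3.2, 0, 0, 0.9, 0, 0, 0], [3.2, 0, 0, 0.5, 0, 0, 0], [3.2, 0, 0, 0.3, 0, 0, 0], [3.2, 0, 0, 0.2, 0, 0, 0], [3.2, 0, 0, 0, 0, 0, 0]]])

```text
time: 9.3
position: [0.4741, -0.3176, 0.0835]
eef_rot: [0.781, 0.624, 0.0, 0.0]
ft_force: [0.2, -0.6, -1.4]
grip_width: 0.0366
grasp_force: 60.0
```

```bash
python3 -c "
from h import *
go(.4744,-.3166,.082,-.226)"
```

```text
t 9.3 pos [ 0.4741 -0.3176  0.0835] turn [0.    0.    0.003] shift cm [0.1  0.   0.15] q [ 0.    0.53  0.62  2.   -0.45  0.74  0.67] F [ 0.2 -0.6 -1.4] w 0.0366 g 60.0
```

Call:
step_arm(commands=[[[3.2, 0, 0, 0.1, 0, 0, 0], [3.2, 0, 0, 0.06, 0, 0, 0], [3.2, 0, 0, 0, 0, 0, 0]]])

```text
time: 9.68
position: [0.4742, -0.3177, 0.082]
eef_rot: [0.781, 0.624, 0.0, 0.0]
ft_force: [-0.5, 0.8, 4.1]
grip_width: 0.0366
grasp_force: 60.6
```

Call:
step_arm(commands=[[[5, 0, 0, 0, 0, 0, 0], [8.5, 0, 0, 0, 0, 0, 0], [8.5, 0, 0, 0, 0, 0, 0], [8.5, 0, 0, 0, 0, 0, 0], [8.5, 0, 0, -1, 0, 0, 0], [8.5, 0, 0, -2, 0, 0, 0], [8.5, 0, 0, -2.5, 0, 0, 0], [8.5, 0, 0, -2.5, 0, 0, -0.1], [8.5, 0, 0, 0, 0, 0, -0.15], [8.5, 0, 0, 0, 0, 0, -0.13], [8.5, 0, 0, 0, 0, 0, 0]]])

```text
time: 11.05
position: [0.4742, -0.3179, 0.1631]
eef_rot: [0.65, 0.76, 0.0, 0.001]
ft_force: [0.4, 0.3, -0.2]
grip_width: 0.0848
grasp_force: 0.0
```

```bash
python3 -c "
from h import *
go(.5464,.1915,.160,.154)"
```

```text
t 11.05 pos [ 0.4742 -0.3179  0.1631] turn [0.001 0.001 0.002] shift cm [49.23 14.95  0.31] q [-0.    0.4   0.61  1.95 -0.29  0.88  0.91] F [ 0.4  0.3 -0.2] w 0.0848 g 0.0
```

Call:
step_arm(commands=[[[8.5, 2, 0.6, 0, 0, 0, 0], [8.5, 3.6, 1.1, 0, 0, 0, 0], [8.5, 4.6, 1.4, 0, 0, 0, 0], [8.5, 4.6, 1.4, 0, 0, 0, 0], [8.5, 4.6, 1.4, 0, 0, 0, 0], [8.5, 4.6, 1.4, 0, 0, 0, 0], [8.5, 4.6, 1.4, 0, 0, 0, 0], [8.5, 4.6, 1.4, 0, 0, 0, 0], [8.5, 4.6, 1.4, 0, 0, 0, 0], [8.5, 4.6, 1.4, 0, 0, 0, 0], [8.5, 4.2, 1.3, 0, 0, 0, 0], [8.5, 2.6, 0.7, 0, 0, 0, 0]]])

```text
time: 12.55
position: [0.5444, 0.194, 0.1622]
eef_rot: [0.65, 0.76, 0.0, 0.0]
ft_force: [-0.0, -0.9, 0.6]
grip_width: 0.0848
grasp_force: 0.0
```

Call:
step_arm(commands=[[[8.5, 0, 0, 0, 0, 0, 0], [8.5, 0, 0, 0, 0, 0, 0]]])

```text
time: 12.8
position: [0.5443, 0.1909, 0.162]
eef_rot: [0.65, 0.76, -0.0, 0.0]
ft_force: [0.4, -0.2, 0.4]
grip_width: 0.085
grasp_force: 0.0
```

```bash
python3 -c "
from h import *
go(.5464,.1915,.082,.154)
cs=[capture(n) for n in('scene','top')]
for c in cs: print([(np.round(world(c,r['position']),4),r['confidence']) for r in place_of('black_bottle',c)[:2]])
print(cap(cs,'black',(.474,-.317)))"
```

```text
t 12.8 pos [0.5443 0.1909 0.162 ] turn [-0.     0.001  0.001] shift cm [0.03 0.22 8.  ] q [-0.83  0.39  0.48  1.93 -0.23  0.88 -0.08] F [ 0.4 -0.2  0.4] w 0.085 g 0.0
[(array([ 0.472 , -0.3214,  0.0059]), 0.77)]
[(array([ 0.4747, -0.3192,  0.0068]), 0.8)]
(array([ 0.47250552, -0.32136942,  0.09817942]), array([ 0.20704171, -0.0036541 ,  0.12523359, -0.03270228]), [(np.int32(237), 320.6804437560495), (np.int32(437), 517.6637338558212)])
```

Black stands about 5 mm from its place's middle, well inside tolerance. I'll grasp blue.

Call:
step_arm(commands=[[[8.5, 0, 0.2, 1.5, 0, 0, 0], [8.5, 0, 0, 2, 0, 0, 0], [8.5, 0, 0, 2, 0, 0, 0], [8.5, 0, 0, 1.5, 0, 0, 0], [8.5, 0, 0, 1, 0, 0, 0], [8.5, 0, 0, 0, 0, 0, 0], [3.2, 0, 0, 0, 0, 0, 0], [3.2, 0, 0, 0, 0, 0, 0], [3.2, 0, 0, 0, 0, 0, 0], [3.2, 0, 0, 0, 0, 0, 0]]])

```text
time: 14.25
position: [0.5467, 0.1921, 0.0824]
eef_rot: [0.65, 0.76, 0.001, 0.0]
ft_force: [0.1, 0.2, 6.5]
grip_width: 0.0365
grasp_force: 59.2
```

Call:
step_arm(commands=[[[3.2, 0, 0, -0.4, 0, 0, 0], [3.2, 0, 0, -1, 0, 0, 0], [3.2, 0, 0, -1.5, 0, 0, 0], [3.2, 0, 0, -1.5, 0, 0, 0], [3.2, 0, 0, -1.5, 0, 0, 0.05], [3.2, 0, 0, -1.2, 0, 0, 0.09], [3.2, 0, 0, -0.7, 0, 0, 0.1], [3.2, 0, 0, 0, 0, 0, 0.09], [3.2, 0, 0, 0, 0, 0, 0.05], [3.2, 0, 0, 0, 0, 0, 0]]])

```text
time: 15.5
position: [0.5464, 0.1921, 0.1605]
eef_rot: [0.781, 0.624, 0.0, 0.0]
ft_force: [0.2, -0.1, -1.1]
grip_width: 0.0365
grasp_force: 59.9
```

```bash
python3 -c "
from h import *
go(.4897,-.2503,.160,-.226)"
```

```text
t 15.5 pos [0.5464 0.1921 0.1605] turn [ 0.    -0.     0.003] shift cm [-44.39   4.39   0.05] q [-0.9   0.41  0.57  1.93 -0.28  0.88 -0.41] F [ 0.2 -0.1 -1.1] w 0.0365 g 59.9
```

Call:
step_arm(commands=[[[3.2, -1.5, 0.2, 0, 0, 0, 0], [3.2, -3.2, 0.3, 0, 0, 0, 0], [3.2, -4.5, 0.45, 0, 0, 0, 0], [3.2, -4.5, 0.45, 0, 0, 0, 0], [3.2, -4.5, 0.45, 0, 0, 0, 0], [3.2, -4.5, 0.45, 0, 0, 0, 0], [3.2, -4.5, 0.45, 0, 0, 0, 0], [3.2, -4.5, 0.45, 0, 0, 0, 0], [3.2, -4.5, 0.45, 0, 0, 0, 0], [3.2, -4.5, 0.45, 0, 0, 0, 0], [3.2, -2.5, 0.2, 0, 0, 0, 0], [3.2, -1.2, 0.1, 0, 0, 0, 0]]])

```text
time: 17.0
position: [0.4898, -0.2529, 0.1599]
eef_rot: [0.782, 0.623, -0.0, 0.0]
ft_force: [0.7, 0.1, -1.0]
grip_width: 0.0366
grasp_force: 60.0
```

Call:
step_arm(commands=[[[3.2, 0, 0, 0, 0, 0, 0], [3.2, 0, 0, 0, 0, 0, 0], [3.2, 0, 0, 0, 0, 0, 0]]])

```text
time: 17.38
position: [0.4913, -0.2497, 0.1597]
eef_rot: [0.781, 0.625, 0.0, -0.0]
ft_force: [0.5, -0.3, -0.2]
grip_width: 0.0363
grasp_force: 60.0
```

```bash
python3 -c "
from h import *
go(.4897,-.2503,.0824,-.226)"
```

```text
t 17.38 pos [ 0.4913 -0.2497  0.1597] turn [-0.    -0.     0.005] shift cm [-0.09 -0.14  7.73] q [-0.19  0.38  0.67  2.   -0.31  0.86  0.44] F [ 0.5 -0.3 -0.2] w 0.0363 g 60.0
```

Call:
step_arm(commands=[[[3.2, -0.1, -0.1, 0.8, 0, 0, 0], [3.2, 0, 0, 1.6, 0, 0, 0], [3.2, 0, 0, 1.8, 0, 0, 0], [3.2, 0, 0, 1.5, 0, 0, 0], [3.2, 0, 0, 0.9, 0, 0, 0], [3.2, 0, 0, 0.5, 0, 0, 0], [3.2, 0, 0, 0.3, 0, 0, 0], [3.2, 0, 0, 0.2, 0, 0, 0], [3.2, 0, 0, 0.1, 0, 0, 0], [3.2, 0, 0, 0.06, 0, 0, 0], [3.2, 0, 0, 0, 0, 0, 0]]])

```text
time: 18.75
position: [0.49, -0.2516, 0.0824]
eef_rot: [0.781, 0.624, 0.0, 0.0]
ft_force: [-1.2, 0.4, 2.5]
grip_width: 0.0365
grasp_force: 60.4
```

Contact with the floor at 2.5 N. I'll release and rise.

Call:
step_arm(commands=[[[5, 0, 0, 0, 0, 0, 0], [8.5, 0, 0, 0, 0, 0, 0], [8.5, 0, 0, 0, 0, 0, 0], [8.5, 0, 0, 0, 0, 0, 0], [8.5, 0, 0, -1, 0, 0, 0], [8.5, 0, 0, -2, 0, 0, 0], [8.5, 0, 0, -2.5, 0, 0, 0], [8.5, 0, 0, -2.5, 0, 0, -0.1], [8.5, 0, 0, 0, 0, 0, -0.15], [8.5, 0, 0, 0, 0, 0, -0.13], [8.5, 0, 0, 0, 0, 0, 0]]])

```text
time: 20.12
position: [0.4898, -0.2517, 0.1628]
eef_rot: [0.65, 0.76, 0.0, 0.0]
ft_force: [0.7, 0.2, 0.3]
grip_width: 0.0847
grasp_force: 0.0
```

```bash
python3 -c "
from h import *
go(.5452,.2573,.160,.154)"
```

```text
t 20.12 pos [ 0.4898 -0.2517  0.1628] turn [0.001 0.    0.002] shift cm [49.45 13.28  0.28] q [-0.11  0.36  0.58  1.99 -0.26  0.86  0.77] F [0.7 0.2 0.3] w 0.0847 g 0.0
```

Call:
step_arm(commands=[[[8.5, 2, 0.5, 0, 0, 0, 0], [8.5, 3.6, 1, 0, 0, 0, 0], [8.5, 4.6, 1.25, 0, 0, 0, 0], [8.5, 4.6, 1.25, 0, 0, 0, 0], [8.5, 4.6, 1.25, 0, 0, 0, 0], [8.5, 4.6, 1.25, 0, 0, 0, 0], [8.5, 4.6, 1.25, 0, 0, 0, 0]]])

```text
time: 21.0
position: [0.5217, 0.0446, 0.1625]
eef_rot: [0.651, 0.759, 0.0, 0.0]
ft_force: [1.0, -0.0, -0.8]
grip_width: 0.085
grasp_force: 0.0
```

```bash
python3 - <<'E'
from h import *
import h
np.set_printoptions(precision=4,suppress=True)
h.HUE['green']=(40,90)
cs=[capture(n) for n in('scene','top')]
save(cs[1],'mid')
for k,g in dict(green=(.5452,.2573),yellow=(.5315,.3205),blue=(.49,-.251)).items():
    print(k,*cap(cs,k,g))
for c in cs:
  for k in('green_bottle','yellow_bottle','blue_bottle'): print(k,[(np.round(world(c,r['position']),4),r['confidence']) for r in place_of(k,c)[:3]])
go(.5452,.2573,.160,.154)
E
```

```text
green [0.551  0.2618 0.1176] [ 3.3799 -1.8256  3.3522 -1.8181] [(np.int32(238), 539.7628088495694), (np.int32(82), 556.5523194213747)]
yellow [0.5313 0.3205 0.101 ] [ 0.2677 -0.0846  0.2786  0.0263] [(np.int32(408), 536.7645239429548), (np.int32(522), 561.8358457280556)]
blue [ 0.4888 -0.2526  0.1068] [ 0.6424  0.2201  0.6801 -0.2561] [(np.int32(150), 341.42510455613956), (np.int32(412), 504.64356893859804)]
green_bottle [(array([0.6766, 0.2371, 0.002 ]), 0.78), (array([0.551 , 0.2568, 0.0032]), 0.77), (array([ 0.43  ,  0.1507, -0.0031]), 0.74)]
yellow_bottle [(array([0.531 , 0.3182, 0.0025]), 0.95), (array([ 0.4966, -0.2178,  0.0032]), 0.73)]
blue_bottle [(array([ 0.4902, -0.2517,  0.0053]), 0.79)]
green_bottle [(array([0.681 , 0.2399, 0.0026]), 0.61)]
yellow_bottle [(array([0.5309, 0.3182, 0.0007]), 0.93)]
blue_bottle [(array([ 0.4876, -0.2493,  0.007 ]), 0.73)]
t 21.4 pos [0.5216 0.0419 0.1622] turn [-0.  0.  0.] shift cm [20.93  5.64  0.22] q [-0.63  0.3   0.51  2.05 -0.2   0.84  0.15] F [-0.3 -0.9 -0.4] w 0.0854 g 0.0
```

View pics/mid.png

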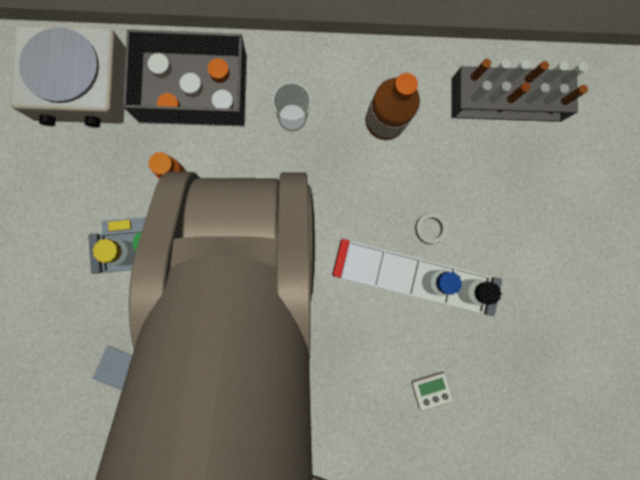

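Black (488,292) and blue (449,283) stand in the two far places. The arm hides the green cap in the top view, so I'll use the earlier fix for it.

Call:
step_arm(commands=[[[8.5, 2.5, 0.7, 0, 0, 0, 0], [8.5, 4.5, 1.2, 0, 0, 0, 0], [8.5, 4.5, 1.2, 0, 0, 0, 0], [8.5, 4.5, 1.2, 0, 0, 0, 0], [8.5, 3, 0.9, 0, 0, 0, 0], [8.5, 1.8, 0.5, 0, 0, 0, 0], [8.5, 0, 0, 0, 0, 0, 0], [8.5, 0, 0, 0, 0, 0, 0]]])

```text
time: 22.4
position: [0.5456, 0.2556, 0.1622]
eef_rot: [0.65, 0.76, -0.0, 0.0]
ft_force: [0.4, -0.3, -0.7]
grip_width: 0.0853
grasp_force: 0.0
```

```bash
python3 -c "
from h import *
go(.547,.2573,.082,.154)"
```

```text
t 22.4 pos [0.5456 0.2556 0.1622] turn [-0.     0.001  0.001] shift cm [0.15 0.16 8.02] q [-0.88  0.42  0.43  1.87 -0.22  0.9  -0.19] F [ 0.4 -0.3 -0.7] w 0.0853 g 0.0
```

Call:
step_arm(commands=[[[8.5, 0, 0.1, 1.5, 0, 0, 0], [8.5, 0, 0, 2, 0, 0, 0], [8.5, 0, 0, 2, 0, 0, 0], [8.5, 0, 0, 1.5, 0, 0, 0], [8.5, 0, 0, 1, 0, 0, 0], [8.5, 0, 0, 0, 0, 0, 0], [3.2, 0, 0, 0, 0, 0, 0], [3.2, 0, 0, 0, 0, 0, 0], [3.2, 0, 0, 0, 0, 0, 0], [3.2, 0, 0, 0, 0, 0, 0]]])

```text
time: 23.65
position: [0.5467, 0.2577, 0.0829]
eef_rot: [0.65, 0.76, 0.0, 0.0]
ft_force: [-2.0, -0.0, 7.9]
grip_width: 0.0366
grasp_force: 59.4
```

Call:
step_arm(commands=[[[3.2, 0, 0, -0.4, 0, 0, 0], [3.2, 0, 0, -1, 0, 0, 0], [3.2, 0, 0, -1.5, 0, 0, 0], [3.2, 0, 0, -1.5, 0, 0, 0], [3.2, 0, 0, -1.5, 0, 0, 0.05], [3.2, 0, 0, -1.2, 0, 0, 0.09], [3.2, 0, 0, -0.7, 0, 0, 0.1], [3.2, 0, 0, 0, 0, 0, 0.09], [3.2, 0, 0, 0, 0, 0, 0.05], [3.2, 0, 0, 0, 0, 0, 0]]])

```text
time: 24.9
position: [0.5465, 0.2577, 0.1609]
eef_rot: [0.781, 0.624, 0.0, -0.0]
ft_force: [0.5, 0.3, -1.3]
grip_width: 0.0367
grasp_force: 59.9
```

```bash
python3 -c "
from h import *
go(.5049,-.1841,.160,-.226)"
```

```text
t 24.9 pos [0.5465 0.2577 0.1609] turn [ 0.    -0.     0.003] shift cm [-43.99   5.85   0.09] q [-0.95  0.44  0.53  1.87 -0.28  0.9  -0.52] F [ 0.5  0.3 -1.3] w 0.0367 g 59.9
```

Call:
step_arm(commands=[[[3.2, -1.5, 0.2, 0, 0, 0, 0], [3.2, -3.2, 0.4, 0, 0, 0, 0], [3.2, -4.45, 0.6, 0, 0, 0, 0], [3.2, -4.45, 0.6, 0, 0, 0, 0], [3.2, -4.45, 0.6, 0, 0, 0, 0], [3.2, -4.45, 0.6, 0, 0, 0, 0], [3.2, -4.45, 0.6, 0, 0, 0, 0], [3.2, -4.45, 0.6, 0, 0, 0, 0], [3.2, -4.45, 0.6, 0, 0, 0, 0], [3.2, -4.45, 0.6, 0, 0, 0, 0], [3.2, -2.4, 0.3, 0, 0, 0, 0], [3.2, -1.2, 0.1, 0, 0, 0, 0]]])

```text
time: 26.4
position: [0.5048, -0.1854, 0.1603]
eef_rot: [0.782, 0.623, -0.0, 0.0]
ft_force: [0.2, 0.7, -1.6]
grip_width: 0.0365
grasp_force: 60.0
```

Call:
step_arm(commands=[[[3.2, 0, 0, 0, 0, 0, 0], [3.2, 0, 0, 0, 0, 0, 0], [3.2, 0, 0, 0, 0, 0, 0]]])

```text
time: 26.78
position: [0.5061, -0.1824, 0.1601]
eef_rot: [0.781, 0.625, 0.0, -0.0]
ft_force: [0.3, 1.2, -0.3]
grip_width: 0.0369
grasp_force: 60.0
```

```bash
python3 -c "
from h import *
go(.5049,-.1841,.0829,-.226)"
```

```text
t 26.77 pos [ 0.5061 -0.1824  0.1601] turn [-0.    -0.     0.005] shift cm [-0.19 -0.08  7.72] q [-0.3   0.35  0.64  2.02 -0.28  0.85  0.28] F [ 0.3  1.2 -0.3] w 0.0369 g 60.0
```

Call:
step_arm(commands=[[[3.2, -0.1, -0.1, 0.8, 0, 0, 0], [3.2, 0, 0, 1.6, 0, 0, 0], [3.2, 0, 0, 1.8, 0, 0, 0], [3.2, 0, 0, 1.5, 0, 0, 0], [3.2, 0, 0, 0.9, 0, 0, 0], [3.2, 0, 0, 0.5, 0, 0, 0], [3.2, 0, 0, 0.3, 0, 0, 0], [3.2, 0, 0, 0.2, 0, 0, 0], [3.2, 0, 0, 0.1, 0, 0, 0], [3.2, 0, 0, 0.06, 0, 0, 0], [3.2, 0, 0, 0, 0, 0, 0]]])

```text
time: 28.15
position: [0.5048, -0.1842, 0.0829]
eef_rot: [0.781, 0.624, 0.0, 0.0]
ft_force: [-1.3, 0.7, 4.5]
grip_width: 0.0364
grasp_force: 60.7
```

Call:
step_arm(commands=[[[5, 0, 0, 0, 0, 0, 0], [8.5, 0, 0, 0, 0, 0, 0], [8.5, 0, 0, 0, 0, 0, 0], [8.5, 0, 0, 0, 0, 0, 0], [8.5, 0, 0, -1, 0, 0, 0], [8.5, 0, 0, -2, 0, 0, 0], [8.5, 0, 0, -2.5, 0, 0, 0], [8.5, 0, 0, -2.5, 0, 0, -0.1], [8.5, 0, 0, 0, 0, 0, -0.15], [8.5, 0, 0, 0, 0, 0, -0.13], [8.5, 0, 0, 0, 0, 0, 0]]])

```text
time: 29.52
position: [0.5047, -0.1843, 0.1632]
eef_rot: [0.65, 0.76, 0.0, 0.0]
ft_force: [0.6, -0.9, -0.7]
grip_width: 0.0851
grasp_force: 0.0
```

```bash
python3 -c "
from h import *
go(.5314,.320,.160,.154)"
```

```text
t 29.52 pos [ 0.5047 -0.1843  0.1632] turn [ 0.001 -0.     0.002] shift cm [49.42 10.37  0.32] q [-0.23  0.33  0.56  2.02 -0.23  0.85  0.62] F [ 0.6 -0.9 -0.7] w 0.0851 g 0.0
```

Call:
step_arm(commands=[[[8.5, 2, 0.4, 0, 0, 0, 0], [8.5, 3.6, 0.8, 0, 0, 0, 0], [8.5, 4.6, 0.97, 0, 0, 0, 0], [8.5, 4.6, 0.97, 0, 0, 0, 0], [8.5, 4.6, 0.97, 0, 0, 0, 0], [8.5, 4.6, 0.97, 0, 0, 0, 0], [8.5, 4.6, 0.97, 0, 0, 0, 0], [8.5, 4.6, 0.97, 0, 0, 0, 0], [8.5, 4.6, 0.97, 0, 0, 0, 0], [8.5, 4.6, 0.97, 0, 0, 0, 0], [8.5, 4.2, 0.9, 0, 0, 0, 0], [8.5, 2.7, 0.5, 0, 0, 0, 0]]])

```text
time: 31.02
position: [0.5297, 0.321, 0.1625]
eef_rot: [0.65, 0.76, -0.0, 0.0]
ft_force: [-0.2, -0.4, 0.4]
grip_width: 0.085
grasp_force: 0.0
```

Call:
step_arm(commands=[[[8.5, 0, 0, 0, 0, 0, 0], [8.5, 0, 0, 0, 0, 0, 0], [8.5, 0, 0, 0, 0, 0, 0]]])

```text
time: 31.4
position: [0.5302, 0.3176, 0.1626]
eef_rot: [0.65, 0.76, -0.0, 0.0]
ft_force: [1.0, 0.4, 0.1]
grip_width: 0.085
grasp_force: 0.0
```

```bash
python3 -c "
from h import *
go(.5314,.320,.082,.154)"
```

```text
t 31.4 pos [0.5302 0.3176 0.1626] turn [-0.     0.     0.001] shift cm [0.22 0.15 8.06] q [-0.95  0.44  0.4   1.83 -0.21  0.91 -0.3 ] F [1.  0.4 0.1] w 0.085 g 0.0
```

Call:
step_arm(commands=[[[8.5, 0, 0.1, 1.5, 0, 0, 0], [8.5, 0, 0, 2, 0, 0, 0], [8.5, 0, 0, 2, 0, 0, 0], [8.5, 0, 0, 1.5, 0, 0, 0], [8.5, 0, 0, 1, 0, 0, 0], [8.5, 0, 0, 0, 0, 0, 0], [3.2, 0, 0, 0, 0, 0, 0], [3.2, 0, 0, 0, 0, 0, 0], [3.2, 0, 0, 0, 0, 0, 0], [3.2, 0, 0, 0, 0, 0, 0]]])

```text
time: 32.65
position: [0.5313, 0.3194, 0.0832]
eef_rot: [0.649, 0.76, 0.001, 0.0]
ft_force: [-0.7, -0.5, 5.7]
grip_width: 0.0364
grasp_force: 59.3
```

Call:
step_arm(commands=[[[3.2, 0, 0, -0.4, 0, 0, 0], [3.2, 0, 0, -1, 0, 0, 0], [3.2, 0, 0, -1.5, 0, 0, 0], [3.2, 0, 0, -1.5, 0, 0, 0], [3.2, 0, 0, -1.5, 0, 0, 0.05], [3.2, 0, 0, -1.2, 0, 0, 0.09], [3.2, 0, 0, -0.7, 0, 0, 0.1], [3.2, 0, 0, 0, 0, 0, 0.09], [3.2, 0, 0, 0, 0, 0, 0.05], [3.2, 0, 0, 0, 0, 0, 0]]])

```text
time: 33.9
position: [0.531, 0.3193, 0.1613]
eef_rot: [0.781, 0.624, 0.0, -0.0]
ft_force: [-1.0, -0.1, -1.0]
grip_width: 0.0366
grasp_force: 60.0
```

```bash
python3 -c "
from h import *
go(.5202,-.1178,.160,-.226)"
```

```text
t 33.9 pos [0.531  0.3193 0.1613] turn [ 0.    -0.001  0.003] shift cm [-42.84   8.75   0.13] q [-1.02  0.46  0.49  1.83 -0.27  0.91 -0.63] F [-1.  -0.1 -1. ] w 0.0366 g 60.0
```

Call:
step_arm(commands=[[[3.2, -1.5, 0.3, 0, 0, 0, 0], [3.2, -3.2, 0.6, 0, 0, 0, 0], [3.2, -4.3, 0.88, 0, 0, 0, 0], [3.2, -4.3, 0.88, 0, 0, 0, 0], [3.2, -4.3, 0.88, 0, 0, 0, 0], [3.2, -4.3, 0.88, 0, 0, 0, 0], [3.2, -4.3, 0.88, 0, 0, 0, 0], [3.2, -4.3, 0.88, 0, 0, 0, 0], [3.2, -4.3, 0.88, 0, 0, 0, 0], [3.2, -4.3, 0.88, 0, 0, 0, 0], [3.2, -2.4, 0.5, 0, 0, 0, 0], [3.2, -1.3, 0.2, 0, 0, 0, 0]]])

```text
time: 35.4
position: [0.5197, -0.1195, 0.1608]
eef_rot: [0.782, 0.623, 0.0, 0.0]
ft_force: [0.6, 0.0, -1.4]
grip_width: 0.0366
grasp_force: 60.0
```

Call:
step_arm(commands=[[[3.2, 0, 0, 0, 0, 0, 0], [3.2, 0, 0, 0, 0, 0, 0], [3.2, 0, 0, 0, 0, 0, 0]]])

```text
time: 35.78
position: [0.5206, -0.1163, 0.1605]
eef_rot: [0.781, 0.625, 0.0, -0.0]
ft_force: [-0.5, 0.1, -1.3]
grip_width: 0.0365
grasp_force: 60.0
```

```bash
python3 -c "
from h import *
go(.5202,-.1178,.0832,-.226)"
```

```text
t 35.77 pos [ 0.5206 -0.1163  0.1605] turn [-0.    -0.     0.005] shift cm [-0.16 -0.01  7.73] q [-0.41  0.34  0.61  2.03 -0.26  0.85  0.13] F [-0.5  0.1 -1.3] w 0.0365 g 60.0
```

Call:
step_arm(commands=[[[3.2, 0, 0, 0.8, 0, 0, 0], [3.2, 0, 0, 1.6, 0, 0, 0], [3.2, 0, 0, 1.8, 0, 0, 0], [3.2, 0, 0, 1.5, 0, 0, 0], [3.2, 0, 0, 0.9, 0, 0, 0], [3.2, 0, 0, 0.5, 0, 0, 0], [3.2, 0, 0, 0.3, 0, 0, 0], [3.2, 0, 0, 0.2, 0, 0, 0], [3.2, 0, 0, 0.1, 0, 0, 0], [3.2, 0, 0, 0.06, 0, 0, 0], [3.2, 0, 0, 0, 0, 0, 0]]])

```text
time: 37.15
position: [0.5207, -0.1174, 0.0832]
eef_rot: [0.781, 0.624, 0.0, 0.0]
ft_force: [-0.5, -1.0, 3.7]
grip_width: 0.0365
grasp_force: 60.5
```

Call:
step_arm(commands=[[[5, 0, 0, 0, 0, 0, 0], [8.5, 0, 0, 0, 0, 0, 0], [8.5, 0, 0, 0, 0, 0, 0], [8.5, 0, 0, 0, 0, 0, 0], [8.5, 0, 0, -1, 0, 0, 0], [8.5, 0, 0, -2, 0, 0, 0], [8.5, 0, 0, -2.5, 0, 0, 0], [8.5, 0, 0, -2.5, 0, 0, 0], [8.5, 0, 0, -2, 0, 0, 0], [8.5, 3, 0, 0, 0, 0, 0], [8.5, 4, 0, 0, 0, 0, 0], [8.5, 4, 0, 0, 0, 0, 0]]])

```text
time: 38.65
position: [0.5451, -0.0091, 0.1837]
eef_rot: [0.782, 0.624, 0.0, 0.0]
ft_force: [-0.4, -0.7, 0.1]
grip_width: 0.0847
grasp_force: 0.0
```

Call:
step_arm(commands=[[[8.5, 4, 0, 0, 0, 0, 0], [8.5, 4, 0, 0, 0, 0, 0], [8.5, 4, 0, 0, 0, 0, 0], [8.5, 3, 0, 0, 0, 0, 0], [8.5, 2, 0, 0, 0, 0, 0], [8.5, 0, 0, 0, 0, 0, 0], [8.5, 0, 0, 0, 0, 0, 0]]])

```text
time: 39.52
position: [0.5824, 0.1544, 0.1831]
eef_rot: [0.782, 0.624, -0.0, 0.0]
ft_force: [-0.3, -0.3, -0.1]
grip_width: 0.085
grasp_force: 0.0
```

```bash
python3 - <<'E'
from h import *
np.set_printoptions(precision=4,suppress=True)
cs=[capture(n) for n in('scene','top')]
save({'img':np.hstack([cv2.resize(c['img'][140:290,130:330] if i==0 else c['img'][200:350,330:530],None,fx=2,fy=2) for i,c in enumerate(cs)])},'end')
th=-.226;R=np.array([[np.cos(th),-np.sin(th)],[np.sin(th),np.cos(th)]])
for k,g in dict(black=(.4744,-.3166),blue=(.4897,-.2503),green=(.5049,-.1841),yellow=(.5202,-.1178)).items():
    try: x,f,A=cap(cs,k,g);print(k,x,'rack xy',(x[:2]-[.4973,-.2172])@R,f)
    except Exception as e: print(e)
    for c in cs: print('  ',[(np.round(world(c,r['position']),4),r['confidence']) for r in place_of(k+'_bottle',c)[:1]])
E
```

```text
black [ 0.4725 -0.3213  0.0982] rack xy [-0.0008 -0.107 ] [ 0.0694  0.0009  0.0306 -0.024 ]
   [(array([ 0.4715, -0.3214,  0.006 ]), 0.71)]
   [(array([ 0.4734, -0.3186,  0.0059]), 0.68)]
blue [ 0.4886 -0.2535  0.1038] rack xy [-0.0003 -0.0373] [ 0.5695  0.1434  0.4731 -0.2077]
   [(array([ 0.4889, -0.2492,  0.0026]), 0.85)]
   [(array([ 0.4873, -0.2511,  0.0061]), 0.76)]
green [ 0.5035 -0.1836  0.1078] rack xy [-0.0015  0.0341] [ 0.6328  0.0651  0.6767 -0.3929]
   [(array([0.6785, 0.2371, 0.0005]), 0.75)]
   [(array([ 0.5022, -0.1865,  0.004 ]), 0.89)]
yellow [ 0.5199 -0.1173  0.1005] rack xy [-0.0003  0.1024] [ 0.0173 -0.0015  0.0105 -0.0065]
   [(array([ 0.5219, -0.1191,  0.0046]), 0.74)]
   [(array([ 0.5175, -0.1194, -0.    ]), 0.83)]
```

View pics/end.png

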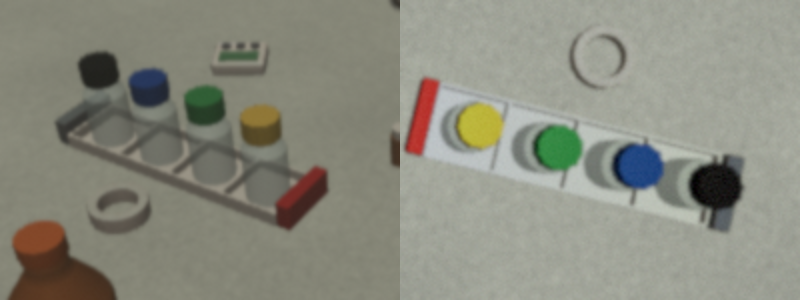

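All four stand upright in the right order. From the red end, yellow is at (480,126), green at (559,147), blue at (638,166) and black at (716,186). Each is within 5 mm of its place's middle.

```bash
python3 -c "
from h import *
print(job.job_done())"
```

```text
the job is handed in; nothing more can be done
None
```

I handed in the job: all four bottles stand upright and released on the cooling rack in reverse order (yellow, green, blue, black from the red end), each measured within about 5 mm of its place's middle, after about 40 s; no verdict was returned.

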